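Open the stage drive and hold its belt tensioner back

TASK

The microscope stage's belt drive needs a new belt: lift the loose blue cover off the drive and stand it upright on the free desk beside it, and let go of it. Then push the orange tab of the sprung tensioner arm, easing it back past its click until the arm's black pointer stands in the green band, short of the red, and finish while still holding it there: the arm springs back if you let go, so do not release it at the end. Do not shove the eyepiece, the loupe and the petri dish about.

Things in the scene. Friction and masses are not known exactly. Their poses are not given: they have to be found in the camera images.
- drive: Belt drive, fixed. Aluminium base 144 (x) x 200 (y) x 10 mm with a white deck 110 x 166 mm, deck top 16 mm above the desk. Origin: centre of its underside; x away from the robot at yaw 0, z up. The desk is free from x 0.40 to 0.65, y -0.38 to 0.40, but for the drive and the small things behind it. Inside, at drive x, y: click pawl in its dark guide (20, 60) mm, 40 mm high.
- pulley_a (a point): Centre of the smaller upright toothed pulley (radius 14 mm) at desk height; flange top 46 mm, shaft end 58 mm above the desk. Hidden under the cover at first.
- pulley_b (a point): Centre of the larger upright toothed pulley (radius 18 mm) at desk height; flange top 46 mm, shaft end 58 mm above the desk. Hidden under the cover at first.
- cover: Loose blue box cover, open below, 124 (x) x 180 (y) x 63 mm high, walls 3 mm, 0.2 to 0.4 kg, black bar handle on top. It stands over the deck on the base, rim 10 mm above the desk, turned like the drive; lift it 60 mm or more to clear the parts inside. Origin: centre of its lower rim plane; z up, y along its length and its handle.
- cover_grip (a point): Centre of the cover's handle bar, 94 mm above the cover's rim. The bar is 14 mm wide (along the cover's x), 14 mm high and 90 mm long (along the cover's y); 24 mm free between bar and roof, legs at its two ends.
- tension_arm: Swinging tensioner arm under the cover: steel strip, black idler roller (radius 13 mm, 60 mm from the pivot), orange tab to push at its end. Origin: on its upright pivot axis, at (-38, 60) mm in the drive's frame, 18 mm above the desk; own x is the way to push, own -y points to the tab. A black pointer on its end runs over a band on the deck: grey, green at 0.46 to 0.66 rad, red.
- tab (a point): Centre of the orange tab, 92 mm from the pivot: 8 mm thick (along tension_arm's x), 24 mm wide (its y), from 18 to 64 mm above the desk. At rest it is at (-38, -32) mm in the drive's frame; its free face looks to the base's -x edge (toward the robot at yaw 0), with open deck before it.
- tensioner (a joint): Angle of the tensioner arm, rad: 0 at rest, growing as the tab is pushed along its own x (counter-clockwise from above); end stop 0.80. The tab takes 2 to 10 N: a rise to the click at 0.24, least as the pawl snaps home behind the lobe (0.3 to 0.45), then about 8 N in the green. A spring brings it back to 0 when let go.
- pawl (a joint): Travel of the brass click pawl (sprung slider with a small red pin, beside the pivot), m: 0 when home; the arm's cam lobe drives it back 2 to 4 mm at the click (0.24 rad), and it is home again by 0.46 rad.
- eyepiece: Black spare eyepiece, 44 mm across, 48 mm high, standing behind the drive; origin at the centre of its foot. Leave it.
- loupe: Small grey folding loupe, 58 x 33 x 14 mm, lying behind the drive; origin at the centre of its underside. Leave it.
- petri_dish: Glass petri dish, 60 mm across, 14 mm high, behind the drive; origin at the centre of its underside. Leave it.

How it is judged:
On the way, in this order (a step that is already met when the one before it is completed fails the run):
1. the cover has been taken off and stands upright on the desk, released (height (world z) of cover below 0.008 m and angle between cover's own z axis and vertical below 0.08 rad and horizontal distance between cover and drive above 0.13 m and linear speed of cover below 0.03 m/s and contact force between the fingers and cover below 0.5 N), for 0.2 s.
2. the tensioner arm is pushed past its click by the fingers (value of joint tensioner between 0.44 and 0.69 rad and contact force between the fingers and tension_arm above 1.5 N), for 0.2 s.
At the end, for the whole second after the job is handed in: The cover stands upright (0.08 rad) on the desk, rim within 8 mm of it, 0.13 m or more from the drive's centre, still and released; the fingers press the tensioner arm with over 1.5 N and hold it still at 0.44 to 0.69 rad; eyepiece, loupe and petri dish within 30 mm of their starts (all of step 1 and all of step 2 and velocity of joint tensioner between -0.1 and 0.1 rad/s and distance of each of eyepiece, loupe, petri_dish from where it was at the start of the episode below 0.03 m); the arm keeps its last pose, push and grip.
It fails at once if the tensioner arm is forced (fingers press on it with more than 45 N) (contact force between the fingers and tension_arm above 45 N).
It fails at once if the eyepiece is shoved more than 30 mm (distance of eyepiece from where it was at the start of the episode above 0.03 m).
It fails at once if the loupe is shoved more than 30 mm (distance of loupe from where it was at the start of the episode above 0.03 m).
It fails at once if the petri dish is shoved more than 30 mm (distance of petri_dish from where it was at the start of the episode above 0.03 m).
It also fails if it takes over 58 s, if anything falls off the work surface, if the arm or the gripper's body presses on something with over 40 N, if the wrist force passes 120 N, or if a joint passes its speed limit or range.

ROBOT

A 7-joint arm with a two-finger parallel gripper is mounted at the origin on a cart in front of the work surface, level with it; the furniture and walls round the work are solid. World frame = base frame: x ahead of the robot, y to its left, z up, the work surface at z = 0. Lengths are in m, angles in rad, forces in N, time in s.
With the tool pointing down it reaches from about 0.425 to 0.875 m from the base axis. Payload 4.7 kg.
Tool frame: the origin (TCP) lies at the very end of the fingers, on their centre line; the grasp point (between the pads) lies 19 mm behind it; z points along the fingers, y is the line along which they close (so a half turn about z gives the same grasp; the last joint's range is limited). The gripper opens to 87 mm and grips with 3 to 60 N. Pads are 19 mm wide; open, the fingers measure 117 mm over their backs; the gripper's body (75 mm by 190 mm) begins 51 mm behind the grasp point.
Start: joints at [-1.333, 0.321, -0.07, 1.45, 0.023, 1.371, -0.057], TCP at [0.144, 0.634, 0.223] pointing down, gripper open.
Joint ranges: [-2.86, 2.86], [-0.3, 2.09], [-1.38, 1.24], [0.06, 2.45], [-1.56, 4.7], [0.09, 2.05], [-2.69, 2.69]. Speed limits (rad/s): [2.57, 2.57, 3.14, 3.14, 3.14, 3.14, 3.14].

INTERFACE

Orientations are given as a rotation vector (axis times angle).
In Python, from bench import ctrl, get_image, job gives the robot as it stands.
- The arm moves only by the shell command python3 -m crank 'ROWS' [FORCE]. ROWS is JSON, a list that holds one entry, the list of rows, each a list of 5 numbers: the shift along the tool's x, y, z in mm, then the turn about the tool's z in rad, then the closure, from -1 (fully open) to 1 (shut), so that 0 is half open. A call has 1 to 10 rows; each row shifts and turns the commanded pose from where the row before left it, along the tool's axes as they then stand; what a row does not reach is not made up. A row lasts 1/12 s, in which the tool goes at most 41.7 mm and 7.16 degrees, less where a joint would pass 70% of its speed; a pose out of reach is approached as far as the arm can. A call with a gripper value outside its range is refused whole. The fingers move at their own pace and stop on an object; FORCE is the grip in N (left out, the last holds). Time passes only in rows, so rows that do not move let the fingers close. It gives the time, the measured TCP pose, the force, the opening and the grip force at its end, in the units of the state.
- ctrl.get_state(): the state, without advancing time (a new reading comes with each control period).
- get_image(name): name is "scene" or "top" or "wrist"; returns a dict with "pixels" (400x640x3 uint8, red, green, blue), "fx", "fy", "cx", "cy" (pixels), "T" (4x4, takes a point from camera to world coordinates); the wrist camera has in their place "T_tool_cam" (4x4, takes a point from camera to tool coordinates, whose origin is the TCP and whose axes are the flange's). Camera axes: x right, y down, z forward; pixel columns grow to the right and rows downward; lengths in m; the calibration is good to about 2 mm. The wrist camera is an equidistant fisheye: a pixel r from the principal point sees the ray r / f radians off the axis. A picture is of the moment at which its call begins: read the wrist's pose just before it. There is no depth.
- job.close_job(): hands the job in; it is judged then, once.
The state is a dict: "time": time; "joint_positions": joint angles; "qd": joint speeds; "joint_torque": joint torques, N m; "position": TCP position; "tool_rot": TCP orientation; "ft_force": force on the tool from outside, world axes, zero at the start; "torque": the same for the moment, N m; "grip_width": opening from 0.0 (shut) to 1.0 (fully open); "grip_force": force on a finger pad.
Only numpy, scipy, OpenCV 4.12 (cv2) and the standard library are available. Lean on these libraries where they do the work, as an engineer would, in place of code of your own. Each camera call takes 0.05 s, during which the arm holds its last target. There are 200 camera calls.

## Working session

There is one attempt and no reset: what is moved stays moved. The work goes in short steps, Python scripts to look and compute and a shell command to move; the robot and the scene stay as the last step left them, time stands still between calls to the robot, and variables do not carry over. Pictures are saved under pics/ and viewed, at most 10 in all, crops included, and the job is handed in when it is done.

```bash
ls; mkdir -p pics
python3 - <<'E'
from bench import ctrl,get_image
import cv2
s=ctrl.get_state();print(s)
for n in("scene","top"):
    i=get_image(n);cv2.imwrite(f"pics/{n}0.png",i["pixels"][:,:,::-1]);print(n,i["fx"],i["fy"],i["cx"],i["cy"],i["T"])
E
```

```text
pics
{'time': 0.0, 'joint_positions': array([-1.33290157,  0.3218114 , -0.07007142,  1.45165959,  0.02261124,
        1.37076315, -0.05691415]), 'qd': array([-0.00071909,  0.00151245, -0.000399  , -0.0005875 , -0.00094957,
        0.00089299, -0.00047422]), 'joint_torque': array([-1.03309515e-05, -4.91314960e+01, -4.04216917e-01, -3.12512612e+01,
       -6.39030640e-02,  4.41066083e-02,  2.10506696e-04]), 'position': array([0.14419685, 0.63325576, 0.22147666]), 'tool_rot': array([-3.50783050e-01, -3.12184919e+00,  2.90947836e-03]), 'ft_force': array([0.18597068, 0.18750212, 0.00907876]), 'torque': array([ 0.01435217,  0.03822369, -0.01728059]), 'grip_force': 0.0, 'grip_width': 0.9987608732259968}
scene 484.58028892754936 484.58028892754936 318.2560048193719 208.2968170285598 [[ 0.72970221 -0.47972424  0.48723643  0.08906005]
 [-0.68373505 -0.51860885  0.51337242 -0.44875593]
 [ 0.00640793 -0.70774962 -0.7064343   0.77054775]
 [ 0.          0.          0.          1.        ]]
top 448.93881855370864 448.93881855370864 318.3942224020334 195.14259680926673 [[-0.01573525 -0.98043157  0.1962303   0.40744376]
 [-0.99974261  0.0122193  -0.01911533  0.07074535]
 [ 0.01634348 -0.19648058 -0.9803715   0.93292782]
 [ 0.          0.          0.          1.        ]]
```

View pics/top0.png

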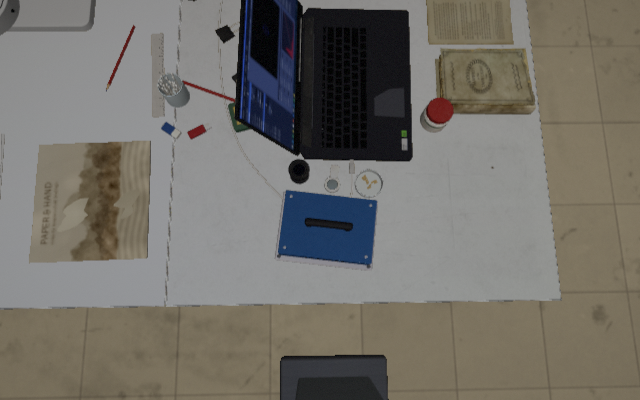

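View pics/scene0.png

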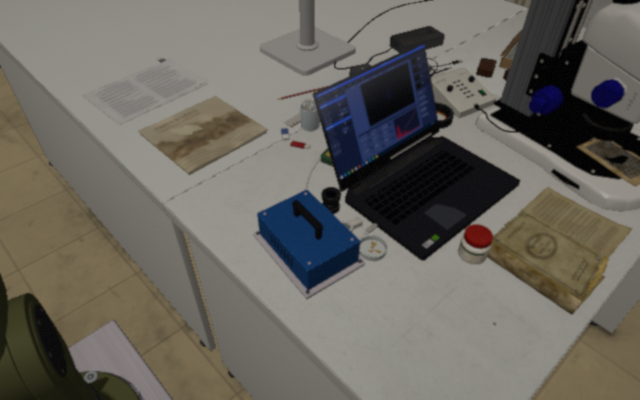

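The top view shows the blue cover with roof corners near (285,191), (378,199), (372,267) and (276,258), and the handle running from (305,223) to (353,227). Eyepiece (299,170), loupe (332,184) and dish (368,183) lie behind it. The desk to the right of the cover is free.

```bash
cat > h.py <<'E'
import numpy as np,cv2
from scipy.spatial.transform import Rotation as R
from bench import ctrl,get_image
def w(i,u,v,z):
    d=i["T"][:3,:3]@[(u-i["cx"])/i["fx"],(v-i["cy"])/i["fy"],1]
    o=i["T"][:3,3]; return o+d*(z-o[2])/d[2]
def toolvec(s,p):  # world shift to p in tool mm
    return R.from_rotvec(s["tool_rot"]).inv().apply(np.array(p)-s["position"])*1000
E
python3 - <<'E'
from h import *
i=get_image("top");p=i["pixels"].astype(int)
print("corners",[w(i,u,v,.073).round(4) for u,v in((285,191),(378,199),(372,267),(276,258))])
m=((p.max(2)<50)).astype('uint8');m[:, :300]=0;m[:,358:]=0;m[:212]=0;m[240:]=0
ys,xs=np.nonzero(m);print(len(xs),xs.min(),xs.max(),ys.min(),ys.max())
(r)=cv2.minAreaRect(np.c_[xs,ys].astype('float32'));b=cv2.boxPoints(r)
q=np.array([w(i,u,v,.107)[:2] for u,v in b]);print(q,q.mean(0))
s=i=get_image("scene");
print([w(i,u,v,.108).round(4) for u,v in((296,203),(321,234))])
for n,u,v in(("eyep",299,177),("loupe",332,184),("dish",368,184)):print(n,w(get_image("top"),u,v,.01)[:2])
E
```

```text
corners [array([0.5886, 0.1191, 0.073 ]), array([ 0.5704, -0.0624,  0.073 ]), array([ 0.4393, -0.0455,  0.073 ]), array([0.4589, 0.1363, 0.073 ])]
362 305 352 218 230
[[ 0.51539858  0.08164278]
 [ 0.5309393   0.0798664 ]
 [ 0.52043487 -0.00784095]
 [ 0.50494014 -0.00574117]] [0.51792822 0.03698177]
[array([0.5241, 0.073 , 0.108 ]), array([ 0.504 , -0.0195,  0.108 ])]
eyep [0.63177124 0.09310862]
loupe [0.61577714 0.02368326]
dish [ 0.61486154 -0.05236914]
```

```bash
python3 -m crank '[[[-28,-28,0,0,-1],[-28,-28,0,0,-1],[-28,-28,0,0,-1],[-28,-28,0,0,-1],[-28,-28,0,0,-1],[-28,-28,0,0,-1],[-28,-28,0,0,-1],[-28,-28,0,0,-1],[-28,-28,0,0,-1],[-28,-28,0,0,-1]]]' 25
python3 -m crank '[[[-27,-27,0,0,-1],[-27,-27,0,0,-1],[-27,-27,0,0,-1],[-27,-27,0,0,-1],[-27,-27,0,0,-1],[-27,-27,0,0,-1],[-27,-27,0,0,-1],[-27,-27,0,0,-1],[0,0,0,0.12,-1],[0,0,0,0.12,-1]]]'
python3 -m crank '[[[0,0,0,0.12,-1],[0,0,0,0.12,-1],[0,0,0,0.12,-1],[0,0,0,0.12,-1],[0,0,0,0.12,-1],[0,0,0,0.12,-1],[0,0,0,0.12,-1],[0,0,0,0.12,-1],[0,0,0,0.12,-1],[0,0,0,0.12,-1]]]'
python3 - <<'E'
from h import *
s=ctrl.get_state();r=R.from_rotvec(s["tool_rot"]).as_matrix();print(s["time"],r.round(3),s["joint_positions"].round(2),s["position"])
print(np.arctan2(r[1,1],r[0,1]),toolvec(s,[.517,.037,.087]))
i=get_image("wrist");cv2.imwrite("pics/w1.png",i["pixels"][:,:,::-1])
E
```

```text
time: 1.18
position: [0.3559, 0.2969, 0.2229]
tool_rot: [0.351, 3.122, 0.002]
ft_force: [0.8, 0.5, 0.2]
grip_width: 1.005
grip_force: 0.0
time: 2.02
position: [0.5187, 0.0369, 0.2227]
tool_rot: [0.739, 3.053, -0.001]
ft_force: [-0.0, 0.6, 0.4]
grip_width: 1.002
grip_force: 0.0
time: 2.85
position: [0.5178, 0.0402, 0.2227]
tool_rot: [-2.328, -2.109, -0.001]
ft_force: [-0.3, -0.2, -0.5]
grip_width: 1.004
grip_force: 0.0
2.85 [[ 0.099  0.995  0.   ]
 [ 0.995 -0.099  0.   ]
 [ 0.     0.    -1.   ]] [-0.7   0.03  0.59  1.79 -0.02  1.32 -0.21] [0.51784423 0.04015053 0.22271001]
-0.09886358449450805 [ -3.26616404  -0.56927203 135.70870647]
```

View pics/w1.png

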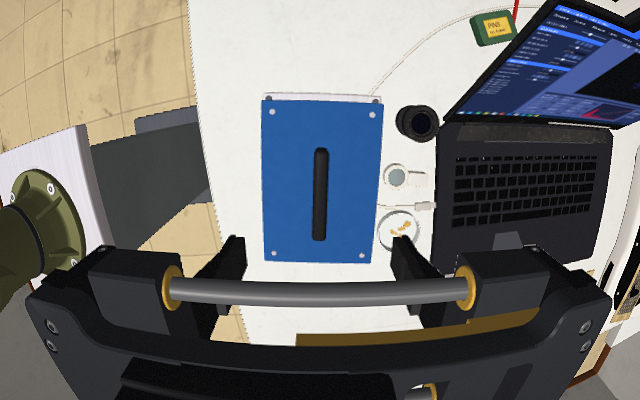

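The wrist view shows the handle from (321,149) to (319,240), almost square to the tool. I'll check its position with this camera.

```bash
cat >> h.py <<'E'
def ww(i,s,u,v,z):
    T=np.eye(4);T[:3,:3]=R.from_rotvec(s["tool_rot"]).as_matrix();T[:3,3]=s["position"];T=T@i["T_tool_cam"]
    a=np.array([u-i["cx"],v-i["cy"]]);r=np.hypot(*a);t=r/i["fx"]
    d=T[:3,:3]@np.r_[a/r*np.sin(t),np.cos(t)];o=T[:3,3];return o+d*(z-o[2])/d[2]
E
python3 - <<'E'
from h import *
s=ctrl.get_state();i=get_image("wrist")
for u,v in((321,149),(319,240)):print(ww(i,s,u,v,.108))
for u,v in((263,100),(383,102),(379,263),(264,262)):print(ww(i,s,u,v,.073))
E
```

```text
[0.52577811 0.08242312 0.108     ]
[ 0.51470814 -0.00636946  0.108     ]
[0.4732857  0.13360851 0.073     ]
[0.59249494 0.1194409  0.073     ]
[ 0.57940957 -0.06046779  0.073     ]
[ 0.44679231 -0.04487046  0.073     ]
```

```bash
python3 -m crank '[[[-2,1,20,0.015,-1],[0,0,30,0,-1],[0,0,30,0,-1],[0,0,25,0,-1],[0,0,16,0,-1],[0,0,10,0,-1],[0,0,5,0,-1],[0,0,0,0,-1],[0,0,0,0,0.2],[0,0,0,0,0.8]]]' 30
python3 -m crank '[[[0,0,0,0,1],[0,0,0,0,1],[0,0,0,0,1],[0,0,0,0,1],[0,0,0,0,1],[0,0,0,0,1]]]'
```

```text
time: 3.78
position: [0.5197, 0.0382, 0.0879]
tool_rot: [2.337, 2.098, 0.003]
ft_force: [0.3, 0.0, -0.6]
grip_width: 0.922
grip_force: 0.0
time: 4.28
position: [0.5187, 0.0381, 0.0866]
tool_rot: [-2.338, -2.098, -0.0]
ft_force: [-0.3, 0.2, 0.3]
grip_width: 0.476
grip_force: 0.0
```

```bash
python3 -m crank '[[[0,0,0,0,1],[0,0,0,0,1],[0,0,0,0,1],[0,0,0,0,1],[0,0,0,0,1],[0,0,0,0,1],[0,0,0,0,1]]]'
python3 -m crank '[[[0,0,-5,0,1],[0,0,-10,0,1],[0,0,-15,0,1],[0,0,-15,0,1],[0,0,-15,0,1],[0,0,-15,0,1],[0,0,-10,0,1],[0,0,-5,0,1],[0,0,0,0,1]]]'
```

```text
time: 4.87
position: [0.5187, 0.038, 0.0865]
tool_rot: [2.338, 2.098, 0.0]
ft_force: [0.3, 0.2, -0.3]
grip_width: 0.16
grip_force: 29.9
time: 5.62
position: [0.5193, 0.0381, 0.1779]
tool_rot: [2.338, 2.098, 0.003]
ft_force: [-0.3, -0.4, -3.0]
grip_width: 0.154
grip_force: 29.9
```

```bash
python3 -m crank '[[[-10,0,0,0,1],[-20,0,0,0,1],[-30,0,0,0,1],[-35,0,0,0,1],[-35,0,0,0,1],[-35,0,0,0,1],[-35,0,0,0,1],[-25,0,0,0,1],[-15,0,0,0,1],[-10,0,0,0,1]]]'
python3 -m crank '[[[0,0,0,0,1],[0,0,15,0,1],[0,0,25,0,1],[0,0,25,0,1],[0,0,15,0,1],[0,0,10,0,1],[0,0,5,0,1],[0,0,3,0,1],[0,0,2,0,1],[0,0,0,0,1]]]'
```

```text
time: 6.45
position: [0.4897, -0.2139, 0.1757]
tool_rot: [-2.342, -2.093, 0.003]
ft_force: [-0.8, 0.8, -3.3]
grip_width: 0.156
grip_force: 29.9
time: 7.28
position: [0.4923, -0.2104, 0.077]
tool_rot: [2.337, 2.098, 0.001]
ft_force: [0.1, -1.1, -2.1]
grip_width: 0.158
grip_force: 29.9
```

```bash
python3 -m crank '[[[0,0,1,0,1],[0,0,0,0,1],[0,0,0,0,1]]]'
python3 -m crank '[[[0,0,0,0,0.5],[0,0,0,0,-0.2],[0,0,0,0,-0.5],[0,0,0,0,-0.5],[0,0,0,0,-0.5],[0,0,0,0,-0.5],[0,0,0,0,-0.5],[0,0,0,0,-0.5]]]'
python3 -m crank '[[[0,0,-5,0,-0.5],[0,0,-15,0,-0.5],[0,0,-30,0,-0.5],[0,0,-35,0,-0.5],[0,0,-35,0,-0.5],[0,-20,-20,0,-0.5],[0,-20,0,0,-0.5],[0,-10,0,0,-0.5],[0,0,0,0,-0.5]]]'
python3 - <<'E'
from h import *
i=get_image("top");cv2.imwrite("pics/t2.png",cv2.resize(i["pixels"][130:310,240:480,::-1],None,fx=3,fy=3))
E
```

```text
time: 7.53
position: [0.4926, -0.2107, 0.0765]
tool_rot: [2.337, 2.098, 0.002]
ft_force: [0.6, 0.2, 1.7]
grip_width: 0.153
grip_force: 29.9
time: 8.2
position: [0.4917, -0.2105, 0.0755]
tool_rot: [-2.338, -2.098, -0.0]
ft_force: [-0.6, -0.1, -0.1]
grip_width: 0.677
grip_force: 0.0
time: 8.95
position: [0.4405, -0.2055, 0.2164]
tool_rot: [-2.339, -2.097, -0.004]
ft_force: [-0.5, -1.2, -0.6]
grip_width: 0.751
grip_force: 0.0
```

View pics/t2.png

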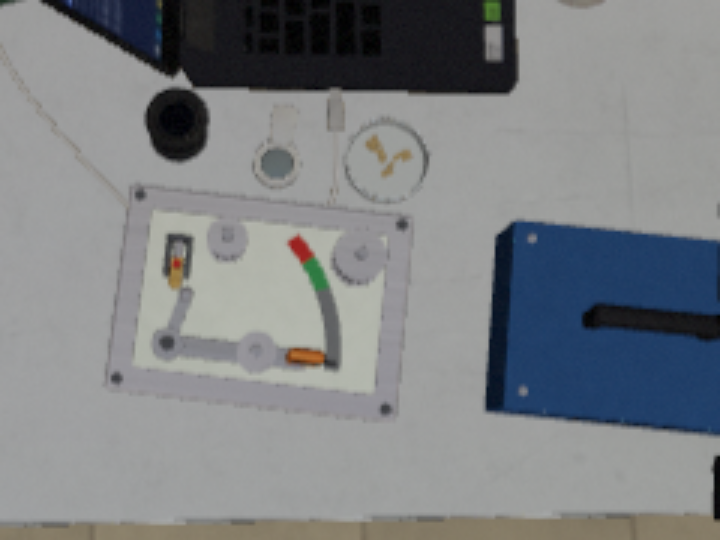

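The drive is uncovered and the cover stands clear on its right. The orange tab is at crop (306,357) with the pivot at (166,344), so the drive is at yaw ≈ -0.11. The green band centres at crop (317,275). The three things behind it are untouched.

```bash
cat >> h.py <<'E'
def plan(c,psi,th,back=19):
    D=R.from_euler('z',psi).as_matrix()[:2,:2]
    a=np.array([np.cos(th),np.sin(th)]);P=np.array([-.038,.060])
    return c+D@(P+.092*np.array([np.sin(th),-np.cos(th)])-back/1000*a), psi+th
E
python3 - <<'E'
from h import *
i=get_image("top")
f=lambda a,b,z:w(i,240+a/3,130+b/3,z)[:2]
q=np.array([f(a,b,.010) for a,b in((133,186),(412,215),(397,420),(107,390))])
c=q.mean(0);d=q[0]-q[1]+q[3]-q[2];psi=np.arctan2(-d[0],d[1])
print(q.round(4),"c",c,psi,np.linalg.norm(q[0]-q[1]),np.linalg.norm(q[1]-q[2]))
print("tab",f(306,357,.064),"expected",plan(c,psi,0,0)[0],"pivot",f(166,344,.03))
s=ctrl.get_state();r=R.from_rotvec(s["tool_rot"]).as_matrix();print("yaw",np.arctan2(r[1,1],r[0,1]))
p,_=plan(c,psi,0,33);print(p,toolvec(s,[*p,.034]))
cv2.imwrite("pics/w3.png",get_image("wrist")["pixels"][:,:,::-1])
E
```

```text
[[ 0.5998  0.1241]
 [ 0.5767 -0.0705]
 [ 0.4356 -0.0545]
 [ 0.4587  0.1418]] c [0.5176933  0.03522012] -0.11753848507608675 0.1959894724654143 0.14199718154571372
tab [0.47482508 0.00991923] expected [0.47620291 0.0078971 ] pivot [0.48746833 0.10098469]
yaw -0.10793482239882421
[0.4434306  0.01176694] [215.44238874 -22.51969159 182.16489877]
```

```bash
python3 -m crank '[[[20,-2,0,0.01,1],[30,-3,0,0,1],[35,-4,0,0,1],[35,-4,0,0,1],[35,-4,0,0,1],[30,-3,0,0,1],[20,-2,0,0,1],[10,0,0,0,1],[0,0,0,0,1],[0,0,0,0,1]]]'
python3 -m crank '[[[0,0,15,0,1],[0,0,25,0,1],[0,0,30,0,1],[0,0,30,0,1],[0,0,25,0,1],[0,0,10,0,1],[0,0,0,0,1],[0,0,0,0,1]]]'
python3 - <<'E'
from h import *
s=ctrl.get_state();r=R.from_rotvec(s["tool_rot"]).as_matrix();print("yaw",np.arctan2(r[1,1],r[0,1]),s["joint_positions"].round(2))
p,_=plan(np.array([.5177,.0352]),-.1175,0,33);print(p,toolvec(s,[*p,.034]))
cv2.imwrite("pics/w4.png",get_image("wrist")["pixels"][:,:,::-1])
E
```

```text
time: 9.93
position: [0.4456, 0.0101, 0.2152]
tool_rot: [2.348, 2.086, -0.002]
ft_force: [-0.8, -0.7, 0.1]
grip_width: 0.078
grip_force: 0.0
time: 10.6
position: [0.4457, 0.0098, 0.0811]
tool_rot: [2.35, 2.084, -0.0]
ft_force: [0.7, 0.1, 0.7]
grip_width: 0.004
grip_force: 0.0
yaw -0.119968572415478 [-0.62 -0.    0.54  2.12  0.    1.02 -0.2 ]
[0.4434382  0.01174396] [ 1.71798497 -2.52887066 47.08287888]
```

View pics/w4.png

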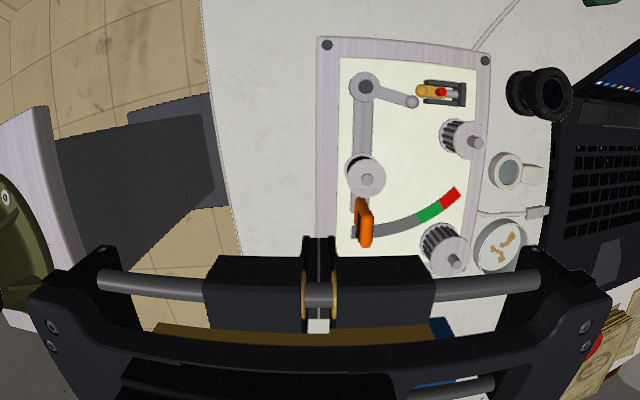

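The fingers at (318,240) stand shut to the left of the tab (363,222), with open deck between them. I'll go down and make contact.

```bash
python3 -m crank '[[[1,-2,15,0,1],[1,0,20,0,1],[0,0,10,0,1],[0,0,2,0,1],[0,0,0,0,1]]]'
python3 -m crank '[[[0,4,0,0,1],[0,4,0,0,1],[0,3,0,0,1],[0,2,0,0,1],[0,1,0,0,1],[0,1,0,0,1],[0,0,0,0,1]]]'
```

```text
time: 11.07
position: [0.4439, 0.013, 0.034]
tool_rot: [2.349, 2.086, 0.0]
ft_force: [-0.2, 0.7, -0.3]
grip_width: 0.004
grip_force: 0.0
time: 11.65
position: [0.4586, 0.0114, 0.0336]
tool_rot: [2.348, 2.087, 0.0]
ft_force: [0.4, 0.2, 0.4]
grip_width: 0.002
grip_force: 0.0
```

```bash
python3 -m crank '[[[0,2,0,0,1],[0,2,0,0,1],[-0.8,3.7,0,-0.04,1],[-0.8,3.7,0,-0.04,1]]]'
python3 -m crank '[[[-0.8,3.7,0,-0.04,1],[-0.8,3.7,0,-0.04,1],[-0.8,3.7,0,-0.04,1],[-0.8,3.7,0,-0.04,1],[0,0,0,0,1]]]'
python3 -m crank '[[[-0.8,3.7,0,-0.04,1],[-0.8,3.7,0,-0.04,1],[-0.8,3.7,0,-0.04,1],[-0.8,3.7,0,-0.04,1],[0,0,0,0,1]]]'
python3 - <<'E'
from h import *
s=ctrl.get_state();r=R.from_rotvec(s["tool_rot"]).as_matrix();print("th tool",np.arctan2(r[1,1],r[0,1])+.1175)
for t in(.36,.4,.44):print(t,toolvec(s,[*plan(np.array([.5177,.0352]),-.1175,t,19)[0],.034]))
cv2.imwrite("pics/w5.png",cv2.resize(get_image("wrist")["pixels"][20:300,280:520,::-1],None,fx=2,fy=2))
E
```

```text
time: 11.98
position: [0.4676, 0.0091, 0.0331]
tool_rot: [-2.258, -2.178, 0.004]
ft_force: [-6.8, 1.4, 4.5]
grip_width: 0.006
grip_force: 4.4
time: 12.4
position: [0.4827, 0.0067, 0.0329]
tool_rot: [-2.077, -2.352, 0.003]
ft_force: [-3.7, 2.4, 0.8]
grip_width: 0.005
grip_force: 1.9
time: 12.82
position: [0.4982, 0.0059, 0.0329]
tool_rot: [-1.883, -2.511, 0.003]
ft_force: [-4.2, 0.6, -0.5]
grip_width: 0.003
grip_force: 1.8
th tool 0.4010262766723112
0.36 [ 1.62114333 -7.42262283 -1.10384572]
0.4 [ 0.78401295 -3.75967815 -1.11674445]
0.44 [ 0.09403167 -0.06618664 -1.12954056]
```

View pics/w5.png

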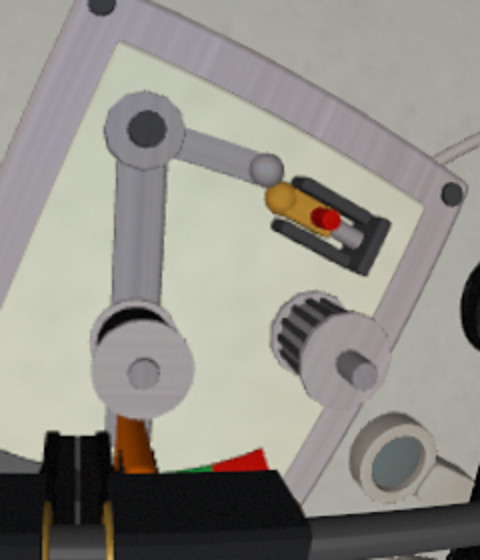

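The fingers bear on the orange tab at (130,445). The strip runs from the pivot (147,128) down to the roller, and the pawl (315,215) is past the lobe. I'll measure the arm angle from the strip's edges.

Run:
```python
from h import *
s=ctrl.get_state();i=get_image("wrist")
g=lambda a,b,z:ww(i,s,280+a/2,20+b/2,z)
for z in(.02,.03,.04):
  for A,B in(((118,165),(112,300)),((163,165),(160,295)),((140.5,165),(136,297))):
    d=(g(*B,z)-g(*A,z));print(z,np.arctan2(d[0],-d[1])+.1175,end=' ')
print(g(147,128,.04))
```

```text
0.02 0.3654340489336616 0.02 0.3990430660474038 0.02 0.38189532331001574 0.03 0.3654340489336619 0.03 0.39904306604740275 0.03 0.3818953233100171 0.04 0.3654340489336622 0.04 0.39904306604740325 0.04 0.38189532331001697 [0.48919184 0.10048709 0.04      ]
```

```bash
python3 -m crank '[[[-0.8,3.7,0,-0.04,1],[-0.8,3.7,0,-0.04,1],[-0.8,3.7,0,-0.04,1],[-0.8,3.7,0,-0.04,1],[0,0,0,0,1],[0,0,0,0,1],[0,0,0,0,1],[0,0,0,0,1]]]'
python3 - <<'E'
from h import *
s=ctrl.get_state();r=R.from_rotvec(s["tool_rot"]).as_matrix();print("th tool",np.arctan2(r[1,1],r[0,1])+.1175)
for t in(.52,.56,.6):print(t,toolvec(s,[*plan(np.array([.5177,.0352]),-.1175,t,19)[0],.034]))
cv2.imwrite("pics/w6.png",cv2.resize(get_image("wrist")["pixels"][20:300,280:520,::-1],None,fx=2,fy=2))
i=get_image("top");cv2.imwrite("pics/t6.png",cv2.resize(i["pixels"][150:290,260:420,::-1],None,fx=4,fy=4))
i=get_image("scene");cv2.imwrite("pics/s6.png",cv2.resize(i["pixels"][150:350,230:470,::-1],None,fx=3,fy=3))
E
```

```text
time: 13.58
position: [0.5115, 0.0073, 0.0327]
tool_rot: [-1.679, -2.649, 0.005]
ft_force: [-7.7, 2.2, 3.6]
grip_width: 0.008
grip_force: 3.6
th tool 0.5585050290343887
0.52 [ 2.38088077 -5.50161496 -1.29018848]
0.56 [ 1.55303046 -1.83660383 -1.31197635]
0.6 [ 0.87240567  1.85858276 -1.33350248]
```

View pics/w6.png

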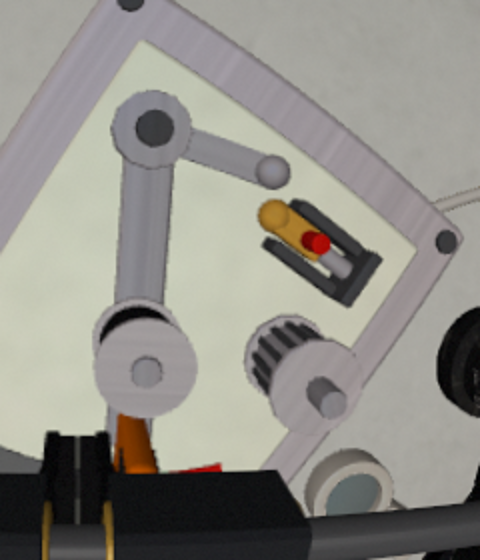

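View pics/s6.png

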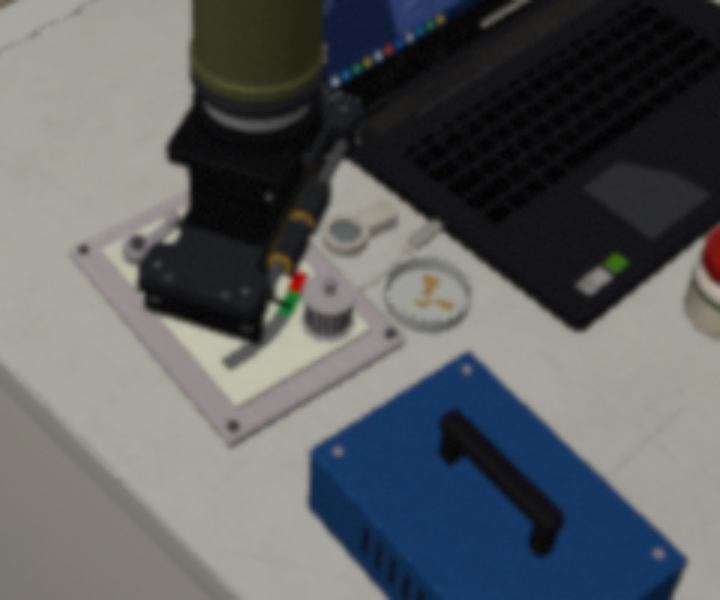

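In the wrist view the lobe has passed the pawl, which is home. In the scene view the pointer tip meets the green band near (287,300), and the cover and small things stand as before. A numeric check of the angle before handing in.

Run:
```python
from h import *
s=ctrl.get_state();i=get_image("wrist")
g=lambda a,b,z:ww(i,s,280+a/2,20+b/2,z)
for A,B in(((122,165),(116,300)),((173,165),(166,300))):
    d=(g(*B,.03)-g(*A,.03));print(np.arctan2(d[0],-d[1])+.1175)
print(s["ft_force"],s["qd"].round(3))
i=get_image("scene")
c,D=np.array([.5177,.0352]),R.from_euler('z',-.1175).as_matrix()[:2,:2]
P=c+D@[-.038,.06]
for u,v in((287,300),):
    d=D.T@(w(i,230+u/3,150+v/3,.018)[:2]-P);print("pointer",np.arctan2(d[0],-d[1]),np.linalg.norm(d))
```

```text
0.5259477002784058
0.5321327154026445
[-8.99694742  1.63042336  2.17008373] [ 0.    -0.     0.     0.002 -0.002  0.002 -0.   ]
pointer 0.590623328296889 0.11064625569744199
```

The arm angle is between 0.53 and 0.58, near the middle of the range, with about 9 N on the fingers and the robot still. I'm handing in.

```bash
python3 -c "
from bench import job
print(job.close_job())"
```

```text
the job is handed in; nothing more can be done
None
```

The cover stands upright and released on the free desk to the right of the drive, and I handed the job in with the fingers still holding the tensioner arm in the green, at about 0.55 rad with about 9 N; the close call gave no verdict.

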